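# Load a battery cell into the sprung bay of a bench charger

## Task

Put the blue battery cell from its rest into the bench charger. Hold it tilted, flat end down, push the flat end in under the black hood against the spring contact until the spring gives way well but does not hit its stop, tip the red nub end down behind the red end contact, and leave the cell lying fully down in both saddles with the robot clear. Be gentle with the charger, never forcing it, and leave the two yellow-lidded specimen pots where they stand.

Things in the scene. Friction and masses are not known exactly. Their poses are not given: they have to be found in the camera images.
- cell: battery cell, blue sleeve, 26 mm diameter, 100 mm long, 0.1 to 0.16 kg. Origin at its middle on the axis; y runs along it from the nub end (-y: red band, steel nub 10 mm diameter, 4 mm long) to the flat steel end (+y). It starts level on the cell rest, axis 40 mm up, free to grip across its diameter, from above, within 31 mm of its middle
- cell_flat (a point): centre of the cell's flat end (50 mm along +y from the cell's origin)
- cell_nub (a point): tip of the cell's nub (50 mm along -y from the cell's origin)
- cell_rest: fixed plastic rest of the cell, white plate 60 x 110 x 10 mm with two blue V saddles; origin on the worktop under the middle, y axis along the cell
- charger: bench charger, fixed. White shell 80 x 190 x 12 mm; origin on the worktop below the nominal middle of the bay; y along the bay from red contact (-y, takes the nub) to black sprung end (+y, takes the flat end). A grey tray carries the whole bay and is clamped up to 14 mm off either way along y: this offset is not reported and must be felt or seen. Contact forces on it adding up to over 35 N force it
- bay_mid (a point): middle of the seated cell, tray without offset (add it along the charger's y): 45 mm up. The cell lies level along the charger's y in two V saddles, 10 mm thick, centred 34 mm either side, beds carrying its underside 32 mm up; friction at its sprung ends can hold it a few mm high: press down to 10 N. Between the saddles the sides are open for fingers, tray floor 18 mm up (52 mm wide)
- bay_spring (a point): sprung contact's face at rest, tray without offset, 44 mm along +y from bay_mid. Brass plate 28 mm wide, 33 to 66 mm up; yields along +y up to 11 mm: 1 N at first touch plus 1 N per mm, 12 N at its stop. A seated cell keeps it in 6 mm; while the nub is tipped in it must be in 8 mm or more (9 N or more)
- bay_hood (a point): underside of the black hood's front edge, tray without offset: 40 mm along +y from bay_mid, 68 mm up (hood top 73 mm), inner width 38 mm. The cell's flat end goes in below it, tilted 15 to 20 degrees, low on the saddle bed
- bay_stop (a point): top edge of the red fixed contact's face, tray without offset: 50 mm along -y from bay_mid, 52 mm up; a block 26 mm wide, 8 mm thick. The nub tip comes to bear on this face, pushed there by the spring
- pot_a: specimen pot with yellow lid, 51 x 51 x 62 mm, loose, stays where it is; origin under its middle
- pot_b: a second such pot, loose, stays where it is; origin under its middle

How it is judged:
By the outcome, as a careful person would: the job done as asked, in the order asked, and still so for the second after the job is handed in, with the robot touching nothing.
It also fails if it takes over 61 s, if anything falls off the work surface, if the arm or the gripper's body presses on something with over 40 N, if the wrist force passes 120 N, or if a joint passes its speed limit or range.

## Robot

A 6-joint arm with a two-finger parallel gripper is mounted at the origin on a cart in front of the work surface, level with it; the furniture and walls round the work are solid. World frame = base frame: x ahead of the robot, y to its left, z up, the work surface at z = 0. Lengths are in m, angles in degrees, forces in N, time in s.
With the tool pointing down it reaches from about 0.4 to 0.825 m from the base axis. Payload 7 kg.
Tool frame: the origin (TCP) lies at the very end of the fingers, on their centre line; the grasp point (between the pads) lies 19 mm behind it; z points along the fingers, y is the line along which they close (so a half turn about z gives the same grasp; the last joint's range is limited). The gripper opens to 88 mm and grips with 3 to 60 N. Pads are 19 mm wide; open, the fingers measure 130 mm over their backs; the gripper's body (78 mm by 193 mm) begins 47 mm behind the grasp point.
Start: joints at [-56.946, 20.546, 0.682, 0, -70.136, -16.507], TCP at [0.192, -0.647, 0.205] pointing down, gripper open.
Joint ranges: [-176.03, 176.03], [-82.01, 121.73], [-58.28, 71.71], [-173.87, 95.51], [-174.79, -0.11], [-173.66, 173.66]. Speed limits (degrees/s): [136.94, 136.94, 172.46, 180, 180, 180].

## Interface

Orientations are given as [roll, pitch, yaw] about the fixed x, y, z axes, in that order (R = Rz(yaw) Ry(pitch) Rx(roll)).
In Python, from plant import get_state, capture, close_job, regions_of gives the robot as it stands.
- The arm moves only by the tool jog_arm, never from a script. Its argument "moves" is a list of rows, each a list of 3 entries, a list of its own where there are three numbers: the shift along the tool's x, y, z in cm, then the turn about the tool's z in degrees, then the finger opening in cm, from 0 to 8.76. A call has 1 to 12 rows; each row shifts and turns the commanded pose from where the row before left it, along the tool's axes as they then stand; what a row does not reach is not made up. A row lasts 1/8 s, in which the tool goes at most 62.5 mm and 10.7 degrees, less where a joint would pass 70% of its speed; a pose out of reach is approached as far as the arm can. A call is refused whole if a number of a shift passes 6.25 or a number of a turn 10.7, either way. A call with a gripper value outside its range is refused whole. The fingers move at their own pace and stop on an object; "newtons" is the grip in N (left out, the last holds). Time passes only in rows, so rows that do not move let the fingers close. It gives the time, the measured TCP pose, the force, the opening and the grip force at its end, in the units of the state.
- get_state(): the state, without advancing time (a new reading comes with each control period).
- capture(name): name is "side" or "top"; returns a dict with "pixels" (384x512x3 uint8, blue, green, red), "mtx" (3x3 intrinsics, pixels), "world_from_camera" (4x4, takes a point from camera to world coordinates). Camera axes: x right, y down, z forward; pixel columns grow to the right and rows downward; lengths in m; the calibration is good to about 2 mm. A picture is of the moment at which its call begins. There is no depth.
- close_job(): hands the job in; it is judged then, once.
Trained networks look in a picture, given as the dict that the camera call returned (one of the last four; its "shot" number tells which), for a name from the list of things; names that differ only in an ending like _2 or _b are one class to them, and where a whole thing is asked for, a point or a joint stands for the part that bears it (a point fixed in the world has none). Each returns a list of dicts, best first, with "confidence" (0 to 1); they miss things now and then, are a little off and sometimes report something else, mostly with a low value. They report only what shows in the picture. A call takes as long as a camera call.
- regions_of(picture, thing): "pixels" (384x512 bool, what is visible of it) and "pixel" ([column, row] in pixels, amid what is visible of it).
The state is a dict: "time_s": time; "joints": joint angles; "qd": joint speeds; "joint_torque": joint torques, N m; "tcp_pos": TCP position; "eef_rot": TCP orientation; "contact_force": force on the tool from outside, world axes, zero at the start; "moment": the same for the moment, N m; "gripper_width": finger opening in m; "gripper_force": force on a finger pad.
Only numpy, scipy, OpenCV 4.12 (cv2) and the standard library are available. Lean on these libraries where they do the work, as an engineer would, in place of code of your own. Each camera call takes 0.05 s, during which the arm holds its last target. There are 200 camera calls.

## Working session

There is one attempt and no reset: what is moved stays moved. The work goes in short steps, Python scripts to look and compute and a tool call to move; the robot and the scene stay as the last step left them, time stands still between calls to the robot, and variables do not carry over. Pictures are saved under pics/ and viewed, at most 10 in all, crops included, and the job is handed in when it is done.

Besides the shell and the picture viewer there is one more tool, called as name(argument=value, ...), one argument or row to a line, values as JSON. jog_arm: Moves the arm, as the interface text tells. Its arguments: {"type":"object","properties":{"moves":{"type":"array"},"newtons":{"type":"number"}},"required":["moves"]}

```bash
mkdir -p pics; ls; python3 - <<'E'
from plant import *
import cv2,numpy as np
np.set_printoptions(precision=4,suppress=True)
s=get_state();print(s)
ims=[]
for n in("side","top"):
    p=capture(n);cv2.imwrite(f"pics/{n}0.png",p["pixels"]);print(n,p["mtx"],p["world_from_camera"])
    for t in("cell","cell_rest","charger","pot_a","bay_spring","bay_stop"):
        for r in regions_of(p,t)[:3]:print(t,r["confidence"],r["pixel"],r["pixels"].sum())
E
```

```text
pics
{'time_s': 0.0, 'joints': array([-56.9465,  20.5904,   0.6333,  -0.0206, -70.1362, -16.5071]), 'qd': array([ 0.0352, -0.0427, -0.0409, -0.0812, -0.1444,  0.0312]), 'joint_torque': array([ -0.0005, -58.2723,  29.305 ,   6.9973,   0.007 ,  -0.0002]), 'tcp_pos': array([ 0.1921, -0.6465,  0.2043]), 'eef_rot': array([ 179.905 ,   -0.008 , -163.4607]), 'contact_force': array([ 0.2982,  0.5629, -0.0945]), 'moment': array([-0.028 , -0.0155,  0.0071]), 'gripper_force': 0.0, 'gripper_width': 0.08750529078681527}
side [[376.058    0.     264.7332]
 [  0.     376.058  188.7033]
 [  0.       0.       1.    ]] [[-0.8508 -0.3122  0.4228  0.1928]
 [-0.5253  0.5284 -0.6669  0.8607]
 [-0.0153 -0.7895 -0.6136  0.613 ]
 [ 0.      0.      0.      1.    ]]
cell 0.86 [332.8, 172.6] 334
cell_rest 0.78 [331.8, 185.1] 480
charger 0.68 [265.2, 247.4] 2569
pot_a 0.77 [197.1, 210.0] 243
pot_a 0.7 [201.0, 270.5] 803
bay_spring 0.92 [261.6, 248.7] 2517
bay_stop 0.79 [265.8, 249.8] 2520
bay_stop 0.57 [333.8, 173.4] 317
top [[466.0542   0.     260.0315]
 [  0.     466.0542 198.7534]
 [  0.       0.       1.    ]] [[ 0.013  -0.9805  0.1963  0.355 ]
 [-0.9998 -0.0155 -0.0108  0.3114]
 [ 0.0137 -0.1961 -0.9805  1.1815]
 [ 0.      0.      0.      1.    ]]
cell 0.71 [343.5, 241.3] 375
cell_rest 0.95 [336.5, 250.5] 629
charger 0.73 [228.1, 232.3] 2320
pot_a 0.87 [219.5, 163.8] 382
pot_a 0.75 [171.4, 205.1] 387
bay_spring 0.68 [233.4, 233.1] 2375
bay_stop 0.94 [229.5, 230.8] 2408
```

```bash
python3 - <<'E'
import cv2
a=cv2.imread("pics/top0.png")[130:290,140:380];cv2.imwrite("pics/top0c.png",cv2.resize(a,None,fx=3.3,fy=3.3,interpolation=cv2.INTER_CUBIC))
a=cv2.imread("pics/side0.png")[140:310,160:380];cv2.imwrite("pics/side0c.png",cv2.resize(a,None,fx=3.5,fy=3.5,interpolation=cv2.INTER_CUBIC))
E
```

```text
(no output)
```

View pics/top0c.png

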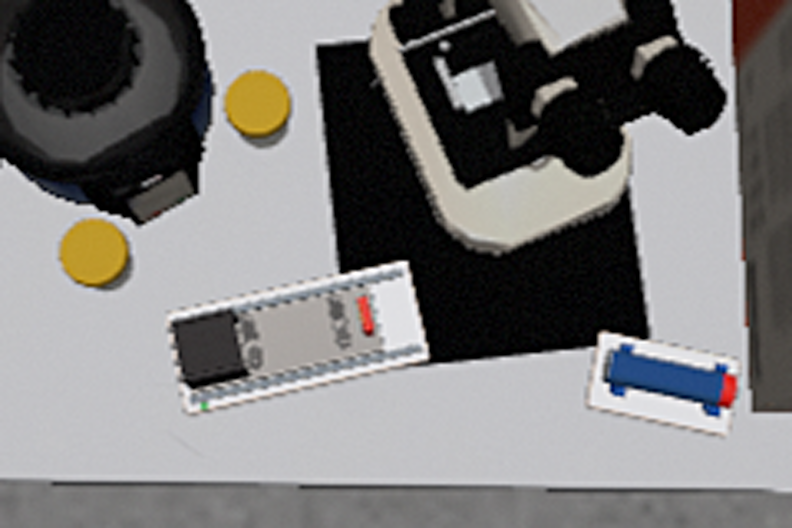

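View pics/side0c.png

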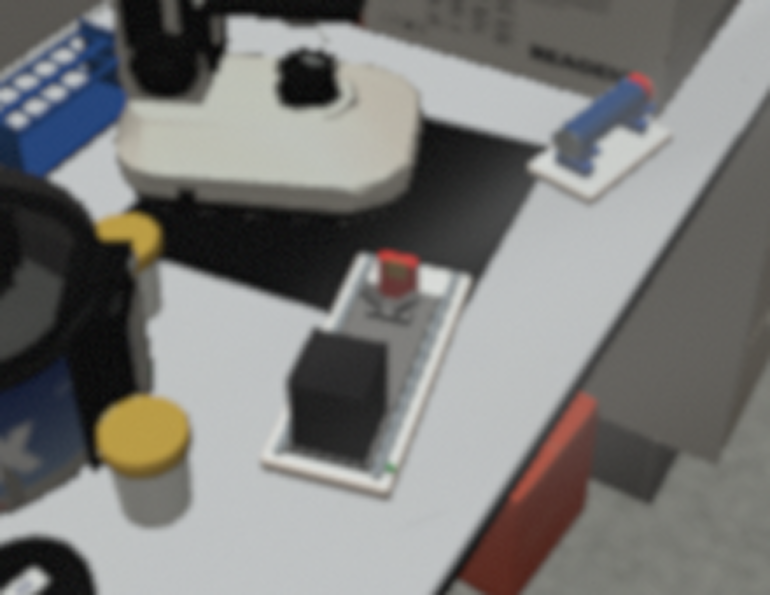

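The top view shows the charger at crop (168–428, 262–412): hood on the left, red contact at (365,315). The cell is at (608–735, 345–405) with its flat end left, and the pots are well clear to the upper left. Next I'll compute poses.

```bash
cat > h.py <<'E'
from plant import *
import cv2,numpy as np
np.set_printoptions(precision=4,suppress=True)
def ray(p,uv,z):
    M=p["world_from_camera"];d=M[:3,:3]@np.linalg.solve(p["mtx"],[uv[0],uv[1],1.]);o=M[:3,3]
    return (o+d*(z-o[2])/d[2])
def hsv(p):return cv2.cvtColor(p["pixels"],cv2.COLOR_BGR2HSV)
def proj(p,w):
    M=p["world_from_camera"];c=M[:3,:3].T@(np.array(w)-M[:3,3]);q=p["mtx"]@c;return q[:2]/q[2]
E
python3 - <<'E'
from h import *
p=capture("top")
c=lambda x,y:(140+(x+.5)/3.3-.5,130+(y+.5)/3.3-.5)
# charger outline
m=regions_of(p,"charger")[0]["pixels"].astype(np.uint8)
r=cv2.minAreaRect(cv2.findContours(m,0,1)[0][0]);print("mask rect",cv2.boxPoints(r).tolist())
C=[ray(p,c(*q),.012) for q in((168,315),(407,262),(428,360),(190,412))]
print("shell",np.array(C),np.mean(C,0))
a=(C[0]-C[1])+(C[3]-C[2]);print("phi",np.degrees(np.arctan2(a[1],a[0])),np.linalg.norm(a)/2,np.linalg.norm(C[0]-C[3]))
H=hsv(p).astype(int)
red=((H[...,0]<8)|(H[...,0]>172))&(H[...,1]>150)&(H[...,2]>100)
blue=(abs(H[...,0]-108)<12)&(H[...,1]>130)
yy,xx=np.mgrid[:384,:512]
rs=red&(xx<270)&(xx>230)&(yy>205)&(yy<245)
print("stop px",rs.sum(),xx[rs].mean(),yy[rs].mean(), np.c_[xx[rs],yy[rs]].tolist())
m=regions_of(p,"cell")[0]["pixels"].astype(np.uint8)
r=cv2.minAreaRect(np.argwhere(m)[:,::-1].astype(np.float32));B=cv2.boxPoints(r);print("cell rect",r)
W=np.array([ray(p,b,.045) for b in B]);print(W,W.mean(0))
for i in range(2):
  e=W[i+1]-W[i];print(np.linalg.norm(e),np.degrees(np.arctan2(e[1],e[0])))
print("hand", ray(p,c(608,362),.045),ray(p,c(735,388),.045))
q=capture("side")
for t in("cell",):
  print(regions_of(q,t)[0]["pixel"], [proj(q,(*W.mean(0)[:2],.04))], proj(q,(*np.mean(C,0)[:2],.03)))
for n in regions_of(p,"pot_a"):print("pot",ray(p,n["pixel"],.062))
E
```

```text
mask rect [[188.7640380859375, 223.97752380371094], [263.550537109375, 206.71910095214844], [271.0, 238.99998474121094], [196.2135009765625, 256.2584228515625]]
shell [[0.5185 0.473  0.012 ]
 [0.5625 0.2906 0.012 ]
 [0.4869 0.2737 0.012 ]
 [0.4448 0.4533 0.012 ]] [0.5032 0.3726 0.012 ]
phi 103.36886859977075 0.18607707367380136 0.07626103392465476
stop px 26 250.46153846153845 225.26923076923077 [[249, 220], [250, 220], [249, 221], [250, 221], [249, 222], [250, 222], [249, 223], [250, 223], [251, 223], [250, 224], [251, 224], [250, 225], [251, 225], [250, 226], [251, 226], [250, 227], [251, 227], [252, 227], [250, 228], [251, 228], [252, 228], [250, 229], [251, 229], [252, 229], [251, 230], [252, 230]]
cell rect ((343.4413146972656, 244.3288116455078), (40.15058135986328, 9.984908103942871), 10.12467098236084)
[[0.468  0.144  0.045 ]
 [0.4921 0.1393 0.045 ]
 [0.4762 0.0426 0.045 ]
 [0.4522 0.0477 0.045 ]] [0.4721 0.0934 0.045 ]
0.024611313402298995 -10.859360177388064
0.09801242748767258 -99.35421114159882
hand [0.4836 0.1411 0.045 ] [0.4657 0.0471 0.045 ]
[333.9, 173.5] [array([331.4909, 173.2596])] [265.3151 237.3992]
pot [0.6696 0.4074 0.062 ]
pot [0.5619 0.5158 0.062 ]
```

```bash
python3 - <<'E'
import cv2,numpy as np
a=cv2.imread("pics/top0.png");b=cv2.imread("pics/side0.png")
cv2.imwrite("pics/both.png",cv2.resize(np.hstack([a,b]),(800,300),interpolation=cv2.INTER_AREA))
E
```

```text
(no output)
```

View pics/both.png

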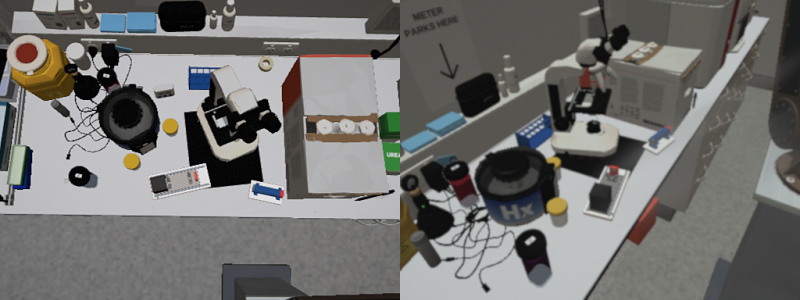

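The box stands between the start pose and the cell, so I need its height before planning the path.

```bash
python3 - <<'E'
from h import *
p=capture("top");q=capture("side")
a=ray(p,(367,254),0);print("bottom corner",a)
for h in(.15,.2,.25,.3,.35):print(h,proj(p,(a[0],a[1],h)),proj(q,(a[0],a[1],h)))
print(ray(p,(250.5,225.3),.052), "base side",proj(q,a))
A=p["pixels"][50:330,330:512];B=q["pixels"][0:200,240:440]
A=cv2.resize(A,(390,600));B=cv2.resize(B,(400,400));B=np.vstack([B,np.zeros((200,400,3),np.uint8)])
cv2.imwrite("pics/box.png",np.hstack([A,B]))
E
```

```text
bottom corner [0.4531 0.0254 0.    ]
0.15 [383.1425 248.5976] [353.474 126.585]
0.2 [389.5948 246.4383] [356.1201 108.3873]
0.25 [396.7233 244.0526] [358.9486  88.9349]
0.3 [404.64   241.4031] [361.9791  68.0932]
0.35 [413.4834 238.4435] [365.234   45.7079]
[0.5146 0.3213 0.052 ] base side [346.4697 174.7559]
```

View pics/box.png

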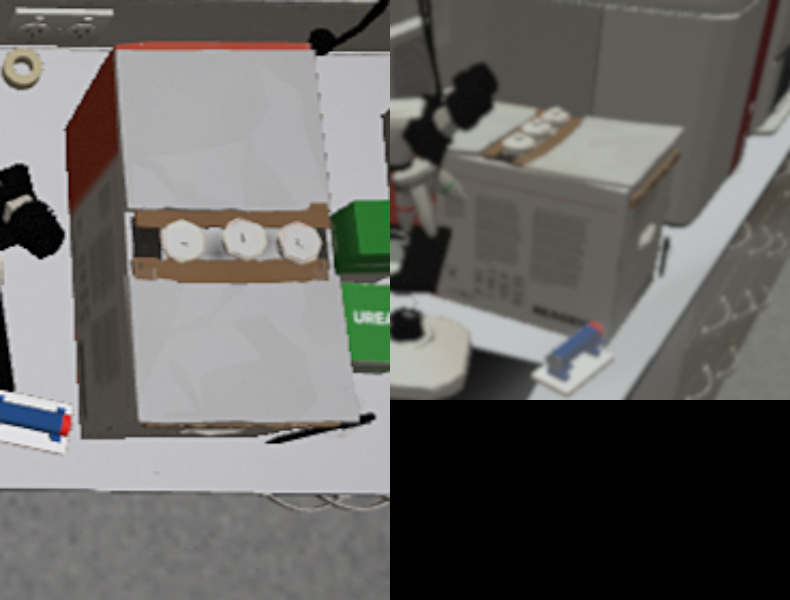

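The box top is about 0.245 m high (near corner at panel pixel (140,422), y from −0.17 to 0.025). I'll go over it at z≈0.34.

jog_arm(
  moves=[
    [[0,0,-2.2],-10.5,8.76],
    [[0,0,-2.2],-10.5,8.76],
    [[0,0,-2.2],-10.5,8.76],
    [[0,0,-2.2],-10.5,8.76],
    [[0,0,-2.2],-10.5,8.76],
    [[0,0,-2.2],-10.5,8.76],
    [[-3.9,-0.7,0],0,8.76],
    [[-3.9,-0.7,0],0,8.76],
    [[-3.9,-0.7,0],0,8.76],
    [[-3.9,-0.7,0],0,8.76],
  ],
)

```text
time_s: 2.35
tcp_pos: [0.2483, -0.4975, 0.3373]
eef_rot: [-180.0, -0.0, -100.5]
contact_force: [0.9, 0.4, 0.3]
gripper_width: 0.0873
gripper_force: 0.0
```

jog_arm(
  moves=[
    [[-5.2,-0.95,0],0,8.76],
    [[-5.2,-0.95,0],0,8.76],
    [[-5.2,-0.95,0],0,8.76],
    [[-5.2,-0.95,0],0,8.76],
    [[-5.2,-0.95,0],0,8.76],
    [[-5.2,-0.95,0],0,8.76],
    [[-5.2,-0.95,0],0,8.76],
    [[-5.2,-0.95,0],0,8.76],
    [[-5.2,-0.95,0],0,8.76],
    [[-5.2,-0.95,0],0,8.76],
    [[-5.2,-0.95,0],0,8.76],
    [[-5.0,-0.93,0],0,8.76],
  ],
)

```text
time_s: 3.85
tcp_pos: [0.4731, 0.0942, 0.3377]
eef_rot: [-180.0, 0.0, -100.4]
contact_force: [0.8, -0.3, -0.3]
gripper_width: 0.0875
gripper_force: 0.0
```

jog_arm(
  moves=[
    [[-0.6,0,4],0,8.76],
    [[0,0,5],0,8.76],
    [[0,0,5],0,8.76],
    [[0,0,5],0,8.76],
    [[0,0,5],0,8.76],
    [[0,0,4],0,8.76],
    [[0,0,2.5],0,8.76],
    [[0,0,1.2],0,8.76],
    [[0,0,0],0,8.76],
  ],
)

```text
time_s: 4.97
tcp_pos: [0.4738, 0.0981, 0.0201]
eef_rot: [180.0, -0.0, -100.4]
contact_force: [-0.2, -0.3, 0.0]
gripper_width: 0.0879
gripper_force: 0.0
```

jog_arm(
  moves=[
    [[0,0,0],0,2.0],
    [[0,0,0],0,2.0],
    [[0,0,0],0,2.0],
    [[0,0,0],0,2.0],
    [[0,0,0],0,2.0],
  ],
  newtons=20,
)

```text
time_s: 5.6
tcp_pos: [0.4739, 0.0983, 0.0204]
eef_rot: [-180.0, 0.0, -100.5]
contact_force: [0.4, -1.0, -0.4]
gripper_width: 0.0434
gripper_force: 0.0
```

jog_arm(
  moves=[
    [[0,0,0],0,2.0],
    [[0,0,0],0,2.0],
    [[0,0,0],0,2.0],
    [[0,0,0],0,2.0],
  ],
)

```text
time_s: 6.1
tcp_pos: [0.4729, 0.0982, 0.0201]
eef_rot: [179.9, -0.0, -100.5]
contact_force: [-5.0, 1.9, 3.5]
gripper_width: 0.0247
gripper_force: 20.1
```

jog_arm(
  moves=[
    [[0,0,-1],0,2.0],
    [[0,0,-2],0,2.0],
    [[0,0,-2],0,2.0],
    [[0,0,0],0,2.0],
  ],
)

```text
time_s: 6.6
tcp_pos: [0.4751, 0.0989, 0.072]
eef_rot: [-179.8, 0.1, -100.4]
contact_force: [0.0, 0.0, -1.6]
gripper_width: 0.0247
gripper_force: 19.8
```

```bash
python3 - <<'E'
from h import *
print(get_state()["tcp_pos"],get_state()["gripper_width"])
p=capture("top");q=capture("side")
for n,i,t in(("side",q,(280,110,440,230)),("top",p,(290,190,400,290))):
    m=regions_of(i,"cell");print(n,[(r["confidence"],r["pixel"],r["pixels"].sum()) for r in m])
A=cv2.resize(q["pixels"][100:240,270:430],(640,560),interpolation=cv2.INTER_CUBIC);cv2.imwrite("pics/lift.png",A)
E
```

```text
[0.4751 0.0989 0.072 ] 0.024748395455726865
side [(0.75, [328.6, 161.8], np.int64(190)), (0.28, [262.6, 246.5], np.int64(2587))]
top []
```

View pics/lift.png

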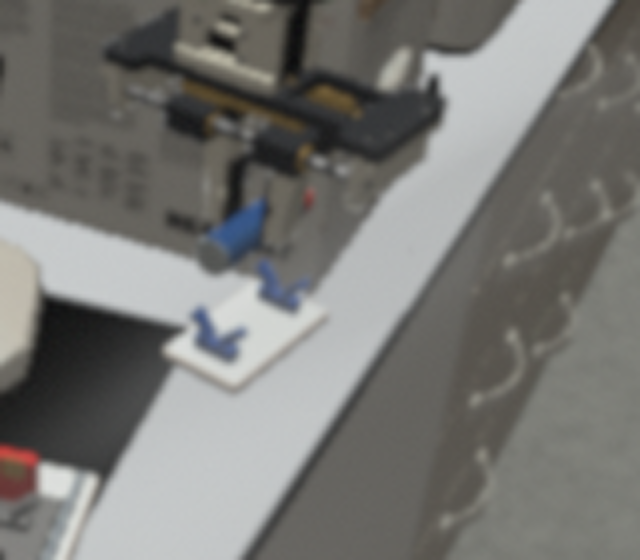

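The cell is held level, with its flat end at crop (215,252). Next: shift it 66 mm toward the flat side, so the nub half lies over the rest's flat-side saddle. Pressing down there should pivot it in the pads.

jog_arm(
  moves=[
    [[-3.3,0,0],0,2.0],
    [[-3.3,0,0],0,2.0],
    [[0,0,2],0,2.0],
    [[0,0,2],0,2.0],
    [[0,0,0.5],0,2.0],
    [[0,0,0.3],0,2.0],
    [[0,0,0.3],0,2.0],
    [[0,0,0],0,2.0],
  ],
)

```text
time_s: 7.8
tcp_pos: [0.4862, 0.1634, 0.0198]
eef_rot: [-180.0, 0.0, -100.5]
contact_force: [-0.1, 0.4, 1.4]
gripper_width: 0.025
gripper_force: 20.0
```

jog_arm(
  moves=[
    [[0,0,0.2],0,2.0],
    [[0,0,0.2],0,2.0],
    [[0,0,0.2],0,2.0],
    [[0,0,0.2],0,2.0],
    [[0,0,0],0,2.0],
  ],
)

```text
time_s: 8.43
tcp_pos: [0.4863, 0.1639, 0.0114]
eef_rot: [-180.0, 0.1, -100.4]
contact_force: [-1.9, 5.3, 2.0]
gripper_width: 0.0244
gripper_force: 20.1
```

jog_arm(
  moves=[
    [[0,0,-2],0,2.0],
    [[0,0,-4],0,2.0],
    [[0,0,-4],0,2.0],
    [[0,0,0],0,2.0],
  ],
)

```text
time_s: 8.93
tcp_pos: [0.4875, 0.1638, 0.114]
eef_rot: [-179.8, 0.2, -100.4]
contact_force: [-0.9, -0.2, -2.1]
gripper_width: 0.0247
gripper_force: 19.9
```

```bash
python3 - <<'E'
from h import *
s=get_state();t=s["tcp_pos"];print(t,s["eef_rot"])
p=capture("top");q=capture("side")
g=t+[0,0,.019];a=np.radians(79.5)
for th in(0,10,15,20,25):
    d=np.r_[np.cos(a)*np.cos(np.radians(th)),np.sin(a)*np.cos(np.radians(th)),-np.sin(np.radians(th))]
    print(th,"flat",proj(q,g+d*.0455),"nub",proj(q,g-d*.0545))
for r in regions_of(q,"cell")[:2]:print(r["confidence"],r["pixel"],r["pixels"].sum())
A=cv2.resize(q["pixels"][100:220,260:400],(700,600),interpolation=cv2.INTER_CUBIC);cv2.imwrite("pics/tilt.png",A)
E
```

```text
[0.4875 0.1638 0.114 ] [-179.7752    0.1998 -100.43  ]
0 flat [305.1431 162.2663] nub [330.1792 144.9278]
10 flat [305.1522 165.0067] nub [330.342  141.6928]
15 flat [305.2943 166.2419] nub [330.2751 140.19  ]
20 flat [305.5256 167.3747] nub [330.1082 138.7791]
25 flat [305.8434 168.397 ] nub [329.8414 137.4714]
0.75 [313.7, 159.8] 221
0.47 [267.6, 248.2] 2543
```

View pics/tilt.png

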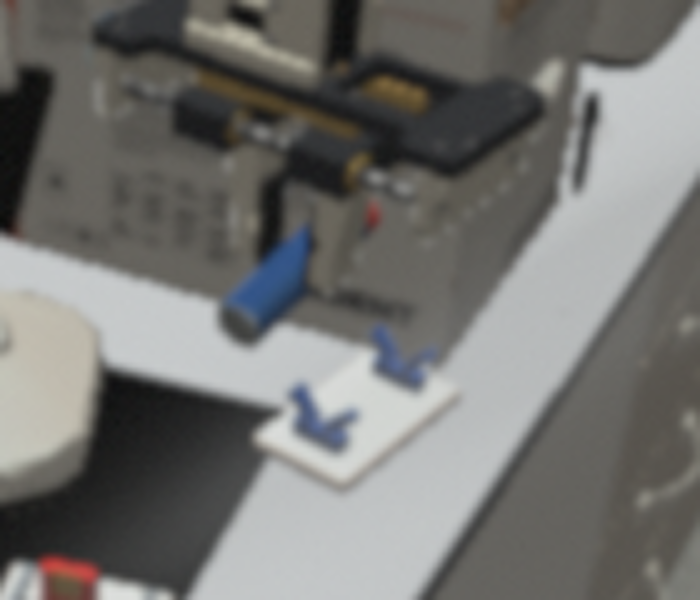

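```bash
cat > fit.py <<'E'
from h import *
from scipy.optimize import least_squares
def hull(q,g,phi,th,off):
    a=np.radians(phi);t=np.radians(th);d=np.r_[np.cos(a)*np.cos(t),np.sin(a)*np.cos(t),-np.sin(t)]
    l=np.r_[-np.sin(a),np.cos(a),0];n=np.cross(d,l)
    P=[g+d*s+.013*(l*np.cos(k)+n*np.sin(k)) for s in(.05-off,-.046-off) for k in np.linspace(0,6.28,40)]
    return np.array([proj(q,x) for x in P],np.float32)
def edges(img,box):
    H=cv2.cvtColor(img,cv2.COLOR_BGR2HSV).astype(int);x0,y0,x1,y1=box
    m=(abs(H[...,0]-108)<14)&(H[...,1]>110);k=np.zeros_like(m);k[y0:y1,x0:x1]=1;m&=k
    m=cv2.morphologyEx(m.astype(np.uint8),cv2.MORPH_OPEN,np.ones((3,3)));
    n,L,S,_=cv2.connectedComponentsWithStats(m);i=1+np.argmax(S[1:,4]);return L==i
def slope(M,upper,cols):
    ys=[(np.where(M[:,c])[0].min() if upper else np.where(M[:,c])[0].max()) for c in cols];return np.polyfit(cols,ys,1)[0]
E
python3 - <<'E'
from fit import *
q=capture("side")
K=4
def run(big,tcp,box):
    M=edges(big,box);ys,xs=np.where(M);c0,c1=xs.min(),xs.max();cols=np.arange(c0+int(.3*(c1-c0)),c0+int(.75*(c1-c0)))
    print("blue cols",c0,c1,"upper slope",slope(M,1,cols),len(xs),"px",M.sum())
    return cols
big=cv2.resize(q["pixels"],None,fx=K,fy=K,interpolation=cv2.INTER_CUBIC)
lift=np.zeros_like(big);lift[400:960,1080:1720]=cv2.imread("pics/lift.png")
for im,tcp,box in((lift,[.4751,.0989,.072],(1200,560,1400,700)),(big,[.4875,.1638,.114],(1180,540,1340,700))):
    cols=run(im,tcp,box)
    for th in(0,5,10,15,20):
        h=cv2.convexHull(hull(q,np.array(tcp)+[0,0,.019],79.5,th,.0045))*K
        Z=np.zeros(im.shape[:2],np.uint8);cv2.fillConvexPoly(Z,np.int32(h),1)
        print(th,slope(Z>0,1,cols))
E
```

```text
blue cols 1294 1344 upper slope -0.2907961603613777 1368 px 1368
0 -0.7046866177300877
5 -0.8306041784302547
10 -0.9367588932806198
15 -1.0660643704121902
20 -1.1976284584980084
blue cols 1230 1289 upper slope -0.9255189255189173 2283 px 2283
0 -0.6819291819291649
5 -0.7997557997557825
10 -0.909645909645892
15 -0.9999999999999746
20 -1.1520146520146284
```

```bash
python3 - <<'E'
from fit import *
q=capture("side")
def pj(t,th,off=.0045):
    a=np.radians(79.5);t=np.array(t)+[0,0,.019];th=np.radians(th)
    return proj(q,t+np.r_[np.cos(a)*np.cos(th),np.sin(a)*np.cos(th),-np.sin(th)]*(.05-off))
print(pj([.4751,.0989,.072],0))
out=[]
lift=cv2.imread("pics/lift.png");q4=lambda im,o:None
V=cv2.resize(q["pixels"][135:175,295:340],None,fx=9,fy=9,interpolation=cv2.INTER_CUBIC)
W=V.copy()
for th,c in((0,(0,255,0)),(10,(0,255,255)),(18,(0,0,255))):
    h=cv2.convexHull((hull(q,np.array([.4875,.1638,.133]),79.5,th,.0045)+.5-[295,135])*9-.5)
    cv2.polylines(W,[np.int32(h)],True,c,1)
L=cv2.resize(lift,(160,140),interpolation=cv2.INTER_AREA)[35:75,38:83];L=cv2.resize(L,None,fx=8,fy=8,interpolation=cv2.INTER_CUBIC)
h=cv2.convexHull((hull(q,np.array([.4751,.0989,.091]),79.5,0,.0045)+.5-[308,135])*8-.5);cv2.polylines(L,[np.int32(h)],True,(0,255,0),1)
L=cv2.copyMakeBorder(L,0,W.shape[0]-L.shape[0],0,0,0)
cv2.imwrite("pics/ov.png",np.hstack([W,L])[:, :800])
E
```

```text
[320.8388 165.2192]Traceback (most recent call last):
  File "<stdin>", line 12, in <module>
cv2.error: OpenCV(4.12.0) /io/opencv/modules/imgproc/src/convhull.cpp:143: error: (-215:Assertion failed) total >= 0 && (depth == CV_32F || depth == CV_32S) in function 'convexHull'
```

```bash
python3 - <<'E'
from fit import *
q=capture("side")
f32=np.float32
W=cv2.resize(q["pixels"][135:175,295:340],None,fx=9,fy=9,interpolation=cv2.INTER_CUBIC)
for th,c in((0,(0,255,0)),(10,(0,255,255)),(18,(0,0,255))):
    h=cv2.convexHull(f32((hull(q,np.array([.4875,.1638,.133]),79.5,th,.0045)+.5-[295,135])*9-.5))
    cv2.polylines(W,[np.int32(h)],True,c,1)
L=cv2.resize(cv2.imread("pics/lift.png"),(160,140),interpolation=cv2.INTER_AREA)[35:75,38:83];L=cv2.resize(L,None,fx=8,fy=8,interpolation=cv2.INTER_CUBIC)
h=cv2.convexHull(f32((hull(q,np.array([.4751,.0989,.091]),79.5,0,.0045)+.5-[308,135])*8-.5));cv2.polylines(L,[np.int32(h)],True,(0,255,0),1)
L=cv2.copyMakeBorder(L,0,W.shape[0]-L.shape[0],0,0,0)
cv2.imwrite("pics/ov.png",np.hstack([W,L])[:, :800])
E
```

```text
(no output)
```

View pics/ov.png

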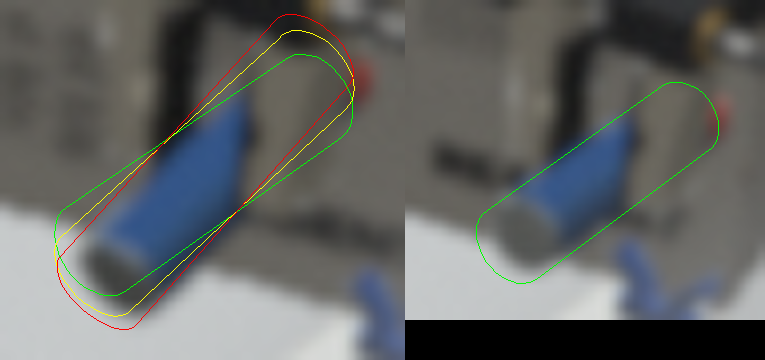

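Overlay: the blue sleeve's upper edge (left panel, (110,232)→(235,100)) fits about 17–18° of tilt. The flat end sits about 42 mm from the grasp point. I'll raise the grip to 30 N and go above the charger, aligned with it.

jog_arm(
  moves=[
    [[0,0,-1],-8,2.0],
    [[0,0,0],-8,2.0],
    [[0,0,0],-8,2.0],
    [[-4.7,-1.6,0],0,2.0],
    [[-4.7,-1.6,0],0,2.0],
    [[-4.7,-1.6,0],0,2.0],
    [[-4.7,-1.6,0],0,2.0],
    [[0,0,0],0,2.0],
  ],
  newtons=30,
)

```text
time_s: 10.22
tcp_pos: [0.5039, 0.3636, 0.1194]
eef_rot: [179.9, -0.1, -76.3]
contact_force: [-0.3, -1.0, -1.6]
gripper_width: 0.0242
gripper_force: 29.9
```

```bash
python3 - <<'E'
from h import *
s=get_state();print(s["tcp_pos"],s["eef_rot"],s["contact_force"])
q=capture("side")
u=np.r_[np.cos(np.radians(103.4)),np.sin(np.radians(103.4)),0];l=np.r_[u[1],-u[0],0]
p0=cv2.imread("pics/top0.png");P=capture("top")
B=np.r_[.5032,.3726,0]
h=ray(P,(213.5,233.8),.073)-B;print("hood edge u,l",h@u,h@l)
# shell rectangle from white pixels in first picture, and expected-feature overlay
out=[]
for im,c,(x0,y0,x1,y1),k in((p0,P,(185,200,275,262),4.4),(q["pixels"],q,(225,150,315,290),4.0)):
    A=cv2.resize(im[y0:y1,x0:x1],None,fx=k,fy=k,interpolation=cv2.INTER_CUBIC)
    def poly(pts,col):
        cv2.polylines(A,[np.int32([((proj(c,B+u*a+l*b+[0,0,z])+.5-[x0,y0])*k-.5) for a,b,z in pts])],True,col,1)
    poly([(.095,.04,.012),(.095,-.04,.012),(-.095,-.04,.012),(-.095,.04,.012)],(0,255,0))
    poly([(-.05,.013,.052),(-.05,-.013,.052),(-.058,-.013,.052),(-.058,.013,.052)],(255,0,255))
    poly([(.04,.019,.073),(.04,-.019,.073),(.04,-.019,.068),(.04,.019,.068)],(0,255,255))
    out.append(A)
hh=max(a.shape[0] for a in out);out=[cv2.copyMakeBorder(a,0,hh-a.shape[0],0,0,0) for a in out]
I=np.hstack(out);print(I.shape);cv2.imwrite("pics/ch.png",I)
E
```

```text
[0.5039 0.3636 0.1194] [179.9238  -0.076  -76.2991] [-0.3136 -1.0298 -1.5964]
hood edge u,l 0.038557785514793434 -0.004514396375299711
(560, 756, 3)
```

View pics/ch.png

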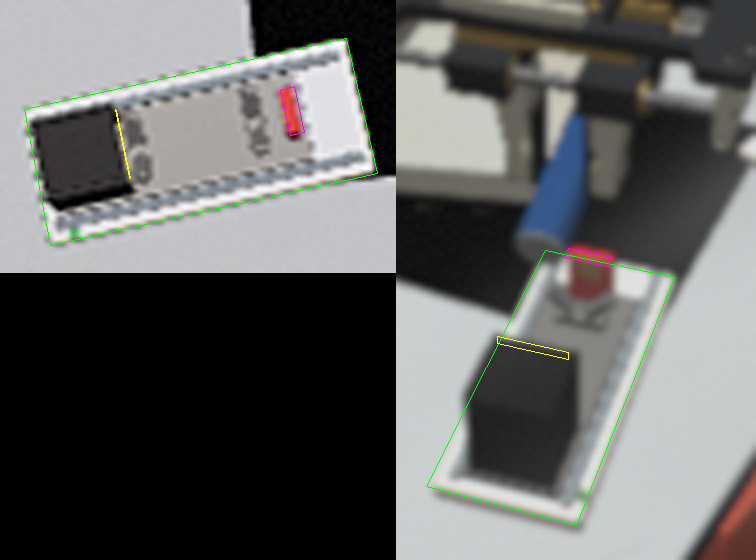

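The model outlines agree with the charger: tray offset about 0 to +2 mm, bay about 1 mm toward the robot. Backing off 5 mm, then descending.

jog_arm(
  moves=[
    [[0.5,0,1],0,2.0],
    [[0,0,2.5],0,2.0],
    [[0,0,2],0,2.0],
    [[0,0,1.0],0,2.0],
    [[0,0,0.7],0,2.0],
    [[0,0,0.4],0,2.0],
    [[0,0,0],0,2.0],
  ],
)

```text
time_s: 11.2
tcp_pos: [0.5053, 0.356, 0.0454]
eef_rot: [-180.0, 0.0, -76.5]
contact_force: [0.6, -1.2, -1.2]
gripper_width: 0.0239
gripper_force: 29.9
```

```bash
python3 - <<'E'
from fit import *
s=get_state();t=s["tcp_pos"];print(t,s["eef_rot"],s["contact_force"])
q=capture("side");x0,y0,k=215,165,6.5
A=cv2.resize(q["pixels"][y0:y0+90,x0:x0+110],None,fx=k,fy=k,interpolation=cv2.INTER_CUBIC)
for off,c in((.004,(0,255,0)),(.010,(0,255,255))):
    h=cv2.convexHull(np.float32((hull(q,t+[0,0,.019],103.7,17.5,off)+.5-[x0,y0])*k-.5));cv2.polylines(A,[np.int32(h)],True,c,1)
cv2.imwrite("pics/pre.png",A)
E
```

```text
[0.5053 0.356  0.0454] [-179.9901    0.0034  -76.4509] [ 0.6224 -1.1561 -1.2229]
```

View pics/pre.png

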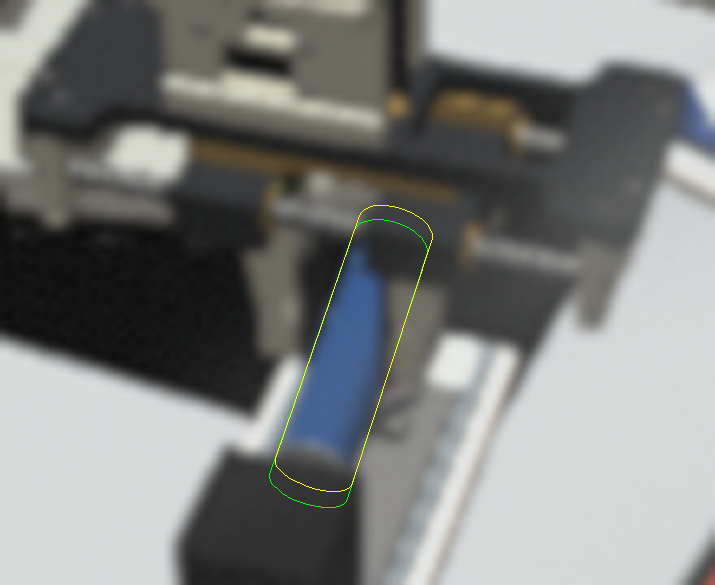

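The model with 17.5° of tilt and a grasp offset of about 10–12 mm matches the held cell; its flat end is just in front of the hood (crop (315,450)). I'll lower it, then advance.

jog_arm(
  moves=[
    [[0,0,0.6],0,2.0],
    [[-0.5,0,0],0,2.0],
    [[-0.5,0,0],0,2.0],
    [[-0.4,0,0],0,2.0],
    [[0,0,0],0,2.0],
  ],
)

```text
time_s: 11.88
tcp_pos: [0.5019, 0.3702, 0.0393]
eef_rot: [-180.0, 0.0, -76.4]
contact_force: [0.7, -0.4, -1.5]
gripper_width: 0.0243
gripper_force: 29.9
```

jog_arm(
  moves=[
    [[0,0,0.2],0,2.0],
    [[0,0,0.2],0,2.0],
    [[0,0,0],0,2.0],
  ],
)

```text
time_s: 12.25
tcp_pos: [0.5022, 0.3697, 0.0354]
eef_rot: [-180.0, 0.0, -76.5]
contact_force: [1.3, -0.1, -0.1]
gripper_width: 0.0239
gripper_force: 29.9
```

jog_arm(
  moves=[
    [[0,0,-0.1],0,2.0],
    [[-0.2,0,0],0,2.0],
    [[-0.2,0,0],0,2.0],
    [[-0.2,0,0],0,2.0],
    [[0,0,0],0,2.0],
  ],
)

```text
time_s: 12.88
tcp_pos: [0.5004, 0.3749, 0.0361]
eef_rot: [180.0, -0.1, -76.5]
contact_force: [1.6, -3.6, -1.8]
gripper_width: 0.024
gripper_force: 29.9
```

jog_arm(
  moves=[
    [[-0.15,0,0],0,2.0],
    [[-0.15,0,0],0,2.0],
    [[0,0,0],0,2.0],
    [[0,0,0],0,2.0],
  ],
)

```text
time_s: 13.38
tcp_pos: [0.4997, 0.3774, 0.036]
eef_rot: [179.9, -0.1, -76.5]
contact_force: [2.8, -6.3, -0.6]
gripper_width: 0.024
gripper_force: 29.9
```

Spring contact confirmed: about 1 N per mm, roughly 6 mm in. Pushing on to about 9.5 mm.

jog_arm(
  moves=[
    [[-0.1,0,0],0,2.0],
    [[-0.1,0,0],0,2.0],
    [[-0.1,0,0],0,2.0],
    [[0,0,0],0,2.0],
    [[0,0,0],0,2.0],
  ],
)

```text
time_s: 14.0
tcp_pos: [0.4991, 0.3796, 0.036]
eef_rot: [179.9, -0.1, -76.5]
contact_force: [3.1, -8.5, -1.3]
gripper_width: 0.0239
gripper_force: 29.9
```

```bash
cat > fr.py <<'E'
from h import *
F=[];T=[]
for i in range(8):
    capture("side");s=get_state();F.append(s["contact_force"]);T.append(s["tcp_pos"])
F=np.mean(F,0);T=np.mean(T,0);u=np.r_[-.233,.972,0];l=np.r_[.972,.233,0]
d=T-[.502,.3726,0];print("F u,l,z",F@u,F@l,F[2],"tcp u,l,z mm",1e3*d@u,1e3*d@l,1e3*T[2],s["gripper_width"])
E
python3 fr.py
```

```text
F u,l,z -8.974838000154113 1.5474514824805885 -0.2514097532610231 tcp u,l,z mm 7.463386013425821 -1.2139552659859694 35.96923765647265 0.024170617574961493
```

jog_arm(
  moves=[
    [[-0.08,0,0],0,2.0],
    [[-0.08,0,0],0,2.0],
    [[0,0,0],0,2.0],
    [[0,0,0],0,2.0],
  ],
)

```text
time_s: 14.9
tcp_pos: [0.4987, 0.3808, 0.0359]
eef_rot: [179.9, -0.2, -76.5]
contact_force: [4.0, -8.6, -0.7]
gripper_width: 0.0242
gripper_force: 29.9
```

```bash
python3 fr.py
```

```text
F u,l,z -9.483941754492438 1.7031038122723288 -0.23446097880810848 tcp u,l,z mm 8.707047634640885 -1.276017413925068 35.931651303480805 0.02420410197672624
```

jog_arm(
  moves=[
    [[-0.05,0,0],0,2.0],
    [[-0.05,0,0],0,2.0],
    [[0,0,0],0,2.0],
  ],
)

```text
time_s: 15.68
tcp_pos: [0.4985, 0.3815, 0.0359]
eef_rot: [179.9, -0.2, -76.5]
contact_force: [4.7, -10.7, 0.2]
gripper_width: 0.0245
gripper_force: 29.9
```

```bash
python3 fr.py
```

```text
F u,l,z -10.620714624228075 2.476367181907115 0.1947727283529079 tcp u,l,z mm 9.484671725190069 -1.317348595700781 35.900748886363004 0.02379946388043639
```

jog_arm(
  moves=[
    [[0,-0.05,0.12],0,2.0],
    [[0,0,0.12],0,2.0],
    [[-0.02,0,0.12],0,2.0],
    [[0,0,0.12],0,2.0],
    [[0,0,0],0,2.0],
  ],
)

```text
time_s: 16.7
tcp_pos: [0.499, 0.382, 0.0314]
eef_rot: [179.9, -0.2, -76.5]
contact_force: [3.3, -10.9, 2.3]
gripper_width: 0.024
gripper_force: 29.9
```

```bash
python3 fr.py
```

```text
F u,l,z -10.520320144203357 1.03365189148737 2.5933591126771796 tcp u,l,z mm 9.878181201798084 -0.7349288843632712 31.479103955293372 0.024216735336870764
```

jog_arm(
  moves=[
    [[-0.02,0,0.12],0,2.0],
    [[-0.02,0,0.12],0,2.0],
    [[0,0,0],0,2.0],
  ],
)

```text
time_s: 17.48
tcp_pos: [0.499, 0.3826, 0.0291]
eef_rot: [179.9, -0.1, -76.5]
contact_force: [3.5, -9.3, 2.6]
gripper_width: 0.0236
gripper_force: 29.8
```

```bash
python3 fr.py
```

```text
F u,l,z -10.345155640677158 1.3339682002447775 2.915310835532485 tcp u,l,z mm 10.42357146728376 -0.5547477531580437 29.148953478737695 0.023670649908822377
```

jog_arm(
  moves=[
    [[-0.05,0,0.1],0,2.0],
    [[-0.03,0,0.1],0,2.0],
    [[-0.03,0,0.08],0,2.0],
    [[0,0,0],0,2.0],
  ],
)

```text
time_s: 18.38
tcp_pos: [0.4996, 0.3836, 0.0273]
eef_rot: [-180.0, -0.2, -76.5]
contact_force: [4.4, -12.1, 8.1]
gripper_width: 0.0234
gripper_force: 30.1
```

```bash
python3 fr.py
```

```text
F u,l,z -12.673757854812731 2.026807741304673 7.848987948190883 tcp u,l,z mm 11.223189105674194 0.1825520809028018 27.332753134459157 0.023378843496621664
```

jog_arm(
  moves=[
    [[0.08,0,-0.05],0,2.0],
    [[0,0,0],0,2.0],
  ],
)

```text
time_s: 19.02
tcp_pos: [0.4995, 0.3835, 0.0275]
eef_rot: [-180.0, -0.1, -76.5]
contact_force: [4.5, -9.2, 5.3]
gripper_width: 0.0232
gripper_force: 29.9
```

```bash
python3 fr.py; python3 - <<'E'
from fit import *
t=get_state()["tcp_pos"];q=capture("side");x0,y0,k=225,165,7
A=cv2.resize(q["pixels"][y0:y0+85,x0:x0+100],None,fx=k,fy=k,interpolation=cv2.INTER_CUBIC)
for th,c in((0,(0,255,0)),(5,(0,255,255))):
    h=cv2.convexHull(np.float32((hull(q,t+[0,0,.019],103.6,th,.008)+.5-[x0,y0])*k-.5));cv2.polylines(A,[np.int32(h)],True,c,1)
cv2.imwrite("pics/tip.png",A)
E
```

```text
F u,l,z -10.333123221628782 1.6923700449344528 4.752851248411576 tcp u,l,z mm 11.169084357711673 0.16034317695954445 27.537155394417734 0.02359500429328806
```

View pics/tip.png

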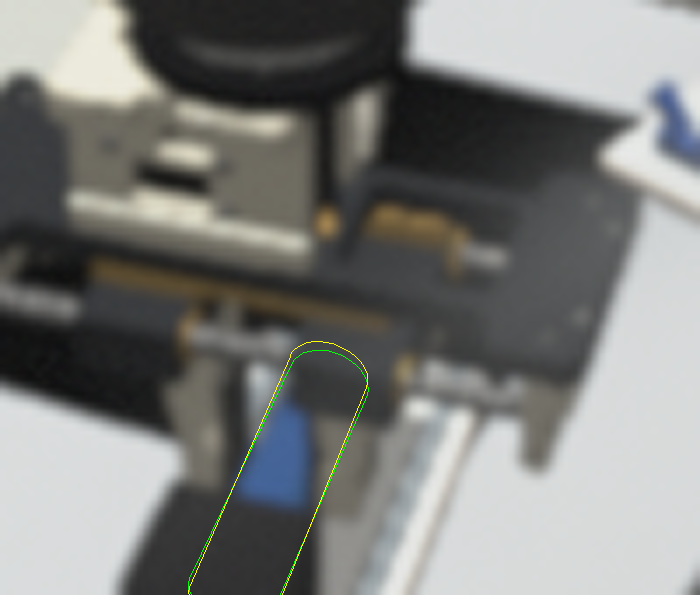

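The cell is roughly 4° from level, and the nub should already be below the stop's top edge. Forces are modest, so I'll keep lowering.

jog_arm(
  moves=[
    [[0,0,0.08],0,2.0],
    [[0,0,0.06],0,2.0],
    [[0,0,0],0,2.0],
  ],
)

```text
time_s: 19.85
tcp_pos: [0.4998, 0.3835, 0.0269]
eef_rot: [-180.0, -0.1, -76.4]
contact_force: [4.7, -10.3, 10.0]
gripper_width: 0.0233
gripper_force: 30.4
```

```bash
python3 fr.py
```

```text
F u,l,z -11.261634536796693 0.7961264879902141 10.37009148299802 tcp u,l,z mm 11.095425369039472 0.39586960699467755 26.8971705812145 0.023944318662112034
```

Something stiff is bearing now. To check whether the nub is behind the stop, I'll ease back in small steps: if it is, the axial force falls to zero well before the spring relaxes.

jog_arm(
  moves=[
    [[0.1,0,-0.06],0,2.0],
    [[0.1,0,0],0,2.0],
    [[0,0,0],0,2.0],
  ],
)

```text
time_s: 20.62
tcp_pos: [0.5, 0.3828, 0.027]
eef_rot: [-179.9, 0.0, -76.4]
contact_force: [1.9, -5.6, 5.0]
gripper_width: 0.0237
gripper_force: 29.9
```

```bash
python3 fr.py
```

```text
F u,l,z -6.224811039018647 0.6082144506029251 5.350466277662228 tcp u,l,z mm 10.38263465916548 0.45188995450219294 27.00431279832088 0.023693613627888077
```

jog_arm(
  moves=[
    [[0.1,0,0],0,2.0],
    [[0.1,0,0],0,2.0],
    [[0,0,0],0,2.0],
  ],
)

```text
time_s: 21.4
tcp_pos: [0.5005, 0.3813, 0.027]
eef_rot: [-179.9, 0.0, -76.4]
contact_force: [1.5, -4.6, 5.9]
gripper_width: 0.0234
gripper_force: 29.9
```

```bash
python3 fr.py
```

```text
F u,l,z -5.042349550825664 0.7285121448544801 5.789838522825407 tcp u,l,z mm 8.848434509489609 0.5233294326966276 26.951768964879797 0.0231595158499176
```

jog_arm(
  moves=[
    [[0.1,0,0],0,2.0],
    [[0.05,0,0],0,2.0],
    [[0,0,0],0,2.0],
  ],
)

```text
time_s: 22.18
tcp_pos: [0.5008, 0.3803, 0.0269]
eef_rot: [-179.9, 0.1, -76.4]
contact_force: [0.8, -2.9, 6.2]
gripper_width: 0.0239
gripper_force: 29.9
```

```bash
python3 fr.py
```

```text
F u,l,z -3.274998191276713 0.3793330134082376 5.17707921645463 tcp u,l,z mm 7.80747820119111 0.6246794231710883 26.901566932305236 0.023458574843605952
```

jog_arm(
  moves=[
    [[0.05,0,0],0,2.0],
    [[0.05,0,0],0,2.0],
    [[0,0,0],0,2.0],
  ],
)

```text
time_s: 22.95
tcp_pos: [0.5008, 0.3803, 0.0269]
eef_rot: [-179.9, 0.1, -76.4]
contact_force: [-0.3, 0.6, 5.3]
gripper_width: 0.0235
gripper_force: 29.9
```

```bash
python3 fr.py
```

```text
F u,l,z 0.7442106479433812 -0.7437609386234036 5.5744999781459965 tcp u,l,z mm 7.7083441323110415 0.655473945205962 26.893078041628755 0.02351065003690489
```

Axial force fell to zero and motion stopped after about 3.4 mm: the nub bears on the stop face. Releasing.

jog_arm(
  moves=[
    [[0,0,0],0,3.6],
    [[0,0,0],0,3.6],
    [[0,0,0],0,3.6],
    [[0,0,-1],0,3.6],
    [[0,0,-2],0,3.6],
    [[0,0,-3],0,3.6],
    [[0,0,0],0,3.6],
  ],
)

```text
time_s: 24.22
tcp_pos: [0.5017, 0.38, 0.0893]
eef_rot: [-179.7, 0.2, -76.4]
contact_force: [-0.3, 0.2, -0.1]
gripper_width: 0.0359
gripper_force: 0.0
```

```bash
python3 fr.py
```

```text
F u,l,z -0.38688887832226176 -0.06510906278455729 -0.16401874576014 tcp u,l,z mm 6.009564551116449 -0.44667590205350044 85.82068948702677 0.03590777599375654
```

Now press gently with closed fingers on the nub side and the flat side, measuring the top height (58 mm when seated).

jog_arm(
  moves=[
    [[1.5,0,0],0,0],
    [[1.5,0,0],0,0],
    [[0,0,0],0,0],
    [[0,0,1],0,0],
    [[0,0,1],0,0],
    [[0,0,0.4],0,0],
    [[0,0,0],0,0],
  ],
  newtons=10,
)

```text
time_s: 25.5
tcp_pos: [0.5071, 0.3493, 0.0612]
eef_rot: [179.9, -0.0, -76.4]
contact_force: [0.2, -0.2, 1.0]
gripper_width: 0.0005
gripper_force: 0.0
```

jog_arm(
  moves=[
    [[0,0,0.15],0,0],
    [[0,0,0.15],0,0],
    [[0,0,0.1],0,0],
    [[0,0,0],0,0],
  ],
)

```text
time_s: 26.0
tcp_pos: [0.5073, 0.3493, 0.058]
eef_rot: [-180.0, 0.0, -76.5]
contact_force: [-0.5, -0.2, -0.4]
gripper_width: 0.0006
gripper_force: 0.0
```

jog_arm(
  moves=[
    [[0,0,0.05],0,0],
    [[0,0,0.05],0,0],
    [[0,0,0],0,0],
  ],
)

```text
time_s: 26.38
tcp_pos: [0.5073, 0.3493, 0.057]
eef_rot: [180.0, -0.0, -76.5]
contact_force: [-0.0, -0.4, -0.1]
gripper_width: 0.0009
gripper_force: 0.0
```

jog_arm(
  moves=[
    [[0,0,0.06],0,0],
    [[0,0,0.06],0,0],
    [[0,0,0],0,0],
  ],
)

```text
time_s: 26.75
tcp_pos: [0.5073, 0.3493, 0.0557]
eef_rot: [180.0, -0.0, -76.5]
contact_force: [0.3, -0.3, -0.0]
gripper_width: 0.0003
gripper_force: 0.0
```

No contact at the expected height, so I'll look before going further.

```bash
python3 - <<'E'
from fit import *
t=get_state()["tcp_pos"];print(t)
for n in("side","top"):
    q=capture(n)
    for r in regions_of(q,"cell")[:3]:
        ys,xs=np.where(r["pixels"]);print(n,r["confidence"],r["pixel"],r["pixels"].sum(),xs.min(),xs.max(),ys.min(),ys.max())
    H=hsv(q).astype(int);m=(abs(H[...,0]-108)<14)&(H[...,1]>110);k=np.zeros_like(m);k[160:290,180:350]=1
    N,L,S,C=cv2.connectedComponentsWithStats((m&k).astype(np.uint8));print(n,"blue",[(list(S[i]),C[i]) for i in range(1,N) if S[i,4]>25])
    B=np.r_[.502,.3726,.045];u=np.r_[-.233,.972,0]
    for a in(-.046,0,.04):print("expect",proj(q,B+u*a))
E
```

```text
[0.5073 0.3493 0.0557]
side 0.65 [267.1, 228.4] 243 259 276 217 236
side blue [([np.int32(180), np.int32(160), np.int32(16), np.int32(24), np.int32(237)], array([186.4852, 170.0928])), ([np.int32(260), np.int32(217), np.int32(15), np.int32(20), np.int32(169)], array([267.1893, 227.4083]))]
expect [272.0914 218.7274]
expect [265.6902 232.6138]
expect [259.6625 245.6897]
top blue [([np.int32(198), np.int32(160), np.int32(6), np.int32(10), np.int32(31)], array([200.0323, 164.1935])), ([np.int32(325), np.int32(235), np.int32(7), np.int32(15), np.int32(54)], array([327.5   , 241.9815]))]
expect [247.8297 226.4254]
expect [229.51   230.4926]
expect [213.5121 234.0442]
```

jog_arm(
  moves=[
    [[0,0,-2],0,0],
    [[0,0,-4],0,0],
    [[0,0,-4],0,0],
    [[0,4,-4],0,0],
    [[0,5,-4],0,0],
    [[0,5,0],0,0],
    [[0,0,0],0,0],
  ],
)

```text
time_s: 27.82
tcp_pos: [0.3702, 0.3162, 0.2362]
eef_rot: [-179.9, 0.2, -76.3]
contact_force: [1.7, -0.3, -0.8]
gripper_width: 0.0005
gripper_force: 0.0
```

```bash
cat > chk.py <<'E'
from fit import *
u=np.r_[-.233,.972,0];l=np.r_[.972,.233,0];B=np.r_[.502,.3726,0]
print(get_state()["tcp_pos"])
for n in("side","top"):
    q=capture(n);H=hsv(q).astype(int);x0,y0,x1,y1=(225,180,310,290) if n=="side" else(185,195,275,262)
    b=(abs(H[...,0]-108)<14)&(H[...,1]>110);r=((H[...,0]<8)|(H[...,0]>172))&(H[...,1]>130)&(H[...,2]>60)
    for nm,m in(("blue",b),("red",r)):
        z=np.zeros_like(m);z[y0:y1,x0:x1]=m[y0:y1,x0:x1];N,L,S,C=cv2.connectedComponentsWithStats(z.astype(np.uint8))
        for i in range(1,N):
            if S[i,4]>12:print(n,nm,S[i].tolist(),C[i])
    rr=regions_of(q,"cell")[:1]
    for k in rr:
        ys,xs=np.where(k["pixels"]);print(n,k["confidence"],len(xs),xs.min(),xs.max(),ys.min(),ys.max())
        R=cv2.minAreaRect(np.c_[xs,ys].astype(np.float32));print(R)
    for a,c,z in((-.05,0,.052),(-.046,0,.058),(-.036,0,.058),(.04,0,.058),(0,.013,.045),(0,-.013,.045),(.04,0,.073)):print("exp",a,c,z,proj(q,B+u*a+l*c+[0,0,z]))
E
python3 chk.py
```

```text
[0.3702 0.3162 0.2362]
side blue [260, 218, 14, 19, 158] [266.9114 227.7785]
side red [268, 211, 11, 7, 55] [273.0727 213.8545]
side red [302, 277, 8, 13, 55] [306.8727 284.6364]
side 0.81 251 260 276 215 236
((268.70001220703125, 225.60003662109375), (11.627553939819336, 23.702320098876953), 26.56505012512207)
exp -0.05 0 0.052 [272.6159 215.2408]
exp -0.046 0 0.058 [272.0723 214.3716]
exp -0.036 0 0.058 [270.7125 217.2816]
exp 0.04 0 0.058 [259.5126 241.2496]
exp 0 0.013 0.045 [259.9428 231.3425]
exp 0 -0.013 0.045 [271.4852 233.8956]
exp 0.04 0 0.073 [259.3356 236.0103]
top blue [212, 222, 31, 17, 162] [224.8889 228.7716]
top red [243, 221, 4, 6, 17] [244.5882 223.4118]
top red [249, 220, 3, 5, 13] [249.8462 222.2308]
top 0.54 182 212 248 221 238
((229.4635467529297, 226.7179412841797), (10.017419815063477, 36.392765045166016), 67.89054870605469)
exp -0.05 0 0.052 [249.394  225.6754]
exp -0.046 0 0.058 [247.7655 225.6876]
exp -0.036 0 0.058 [243.7452 226.5798]
exp 0.04 0 0.058 [213.0597 233.3894]
exp 0 0.013 0.045 [228.4096 225.3629]
exp 0 -0.013 0.045 [230.6151 235.6443]
exp 0.04 0 0.073 [212.5248 232.6151]
```

jog_arm(
  moves=[
    [[-5,0,-1],0,0],
    [[-5,0,-1],0,0],
    [[-5,0,0],0,0],
    [[-5,0,0],0,0],
    [[0,0,0],0,0],
  ],
)

```text
time_s: 28.65
tcp_pos: [0.3254, 0.514, 0.2522]
eef_rot: [179.9, -0.2, -76.4]
contact_force: [-0.5, -0.4, -0.3]
gripper_width: 0.0003
gripper_force: 0.0
```

```bash
python3 chk.py | grep -v exp
```

```text
[0.3254 0.514  0.2522]
side blue [260, 218, 15, 19, 161] [267.0683 227.6894]
side red [268, 211, 12, 8, 59] [273.3051 214.0508]
side red [302, 277, 8, 13, 57] [306.8246 284.5789]
side 0.55 292 258 277 214 237
((268.7000427246094, 225.6000213623047), (12.521980285644531, 25.491174697875977), 26.56505012512207)
top blue [212, 222, 32, 17, 304] [227.3257 230.25  ]
top red [249, 220, 4, 12, 30] [250.4333 225.4667]
top red [243, 222, 5, 10, 36] [245.1667 226.1944]
```

With the arm clear, the top view shows the cell aligned in the bay: blue at (227,230), red band at (245,226), against (245.7,226.1) expected. The closed fingers may have straddled the cell's crown, so I'll press with one fingertip, 1 cm off to the side.

jog_arm(
  moves=[
    [[5,-3.2,0],0,0],
    [[5,-3.2,0],0,0],
    [[5,-3.2,0],0,0],
    [[5.2,-3.2,2],0,0],
    [[0,0,5],0,0],
    [[0,0,5],0,0],
    [[0,0,4],0,0],
    [[0,0,2],0,0],
    [[0,0,0.9],0,0],
    [[0,0,0],0,0],
  ],
)

```text
time_s: 30.1
tcp_pos: [0.4964, 0.3456, 0.0666]
eef_rot: [-180.0, -0.0, -76.5]
contact_force: [0.3, -0.4, 0.3]
gripper_width: 0.0003
gripper_force: 0.0
```

jog_arm(
  moves=[
    [[0,0,0.1],0,0],
    [[0,0,0.1],0,0],
    [[0,0,0.1],0,0],
    [[0,0,0],0,0],
  ],
)

```text
time_s: 30.6
tcp_pos: [0.4961, 0.3461, 0.0635]
eef_rot: [-180.0, 0.0, -76.4]
contact_force: [0.2, 0.3, 0.4]
gripper_width: 0.0005
gripper_force: 0.0
```

```bash
python3 fr.py
```

```text
F u,l,z 0.07328008349209737 0.05104693238583857 -0.11032041709839757 tcp u,l,z mm -24.41178879578742 -11.87688862780731 63.376023811632336 0.00028060896776620887
```

jog_arm(
  moves=[
    [[0,-0.3,0.15],0,0],
    [[0,0,0.15],0,0],
    [[0,0,0.1],0,0],
    [[0,0,0.1],0,0],
    [[0,0,0],0,0],
  ],
)

```text
time_s: 31.62
tcp_pos: [0.499, 0.3467, 0.0583]
eef_rot: [180.0, -0.0, -76.5]
contact_force: [-0.6, -0.5, 0.0]
gripper_width: 0.0002
gripper_force: 0.0
```

jog_arm(
  moves=[
    [[0,0,0.05],0,0],
    [[0,0,0.05],0,0],
    [[0,0,0],0,0],
  ],
)

```text
time_s: 32.0
tcp_pos: [0.499, 0.3467, 0.0573]
eef_rot: [180.0, -0.0, -76.5]
contact_force: [0.5, 0.3, 0.1]
gripper_width: 0.0003
gripper_force: 0.0
```

```bash
python3 fr.py
```

```text
F u,l,z -0.1115223687997507 -0.006380410602387869 0.2204147338449255 tcp u,l,z mm -24.42866986998273 -8.870481866352167 57.367065999019985 0.000507333508332672
```

jog_arm(
  moves=[
    [[0,0,0.05],0,0],
    [[0,0,0.05],0,0],
    [[0,0,0.05],0,0],
    [[0,0,0],0,0],
  ],
)

```text
time_s: 32.9
tcp_pos: [0.4991, 0.3467, 0.0558]
eef_rot: [180.0, -0.0, -76.5]
contact_force: [0.2, -1.0, -0.4]
gripper_width: 0.0005
gripper_force: 0.0
```

jog_arm(
  moves=[
    [[0,0,0.06],0,0],
    [[0,0,0.06],0,0],
    [[0,0,0],0,0],
  ],
)

```text
time_s: 33.28
tcp_pos: [0.499, 0.3467, 0.0546]
eef_rot: [180.0, -0.0, -76.5]
contact_force: [-0.0, -0.3, 1.0]
gripper_width: 0.0007
gripper_force: 0.0
```

jog_arm(
  moves=[
    [[0,0,0.06],0,0],
    [[0,0,0.06],0,0],
    [[0,0,0],0,0],
  ],
)

```text
time_s: 33.65
tcp_pos: [0.4991, 0.3467, 0.0534]
eef_rot: [180.0, -0.0, -76.5]
contact_force: [-0.9, -0.9, -0.4]
gripper_width: 0.0005
gripper_force: 0.0
```

```bash
python3 - <<'E'
from fit import *
q=capture("side");H=hsv(q).astype(int);t=get_state()["tcp_pos"]
print("tcp",proj(q,t))
u=np.r_[-.233,.972,0];l=np.r_[.972,.233,0]
for a in(-.0095,.0095):
  for b in(-.02,.0,.02):print("tip corner",a,b,proj(q,t+u*a+l*b))
for y in range(190,250):
    s=""
    for x in range(240,300):
        h,sa,v=H[y,x]
        s+="B" if abs(h-108)<14 and sa>110 else "R" if (h<8 or h>172) and sa>130 else "#" if v<60 else "." if v>175 else "+" if v>115 else "o"
    print(y,s)
E
```

```text
tcp [273.0528 223.087 ]
tip corner -0.0095 -0.02 [283.131  222.0999]
tip corner -0.0095 0.0 [274.3377 220.2442]
tip corner -0.0095 0.02 [265.653  218.4114]
tip corner 0.0095 -0.02 [280.6775 227.9048]
tip corner 0.0095 0.0 [271.7454 225.9798]
tip corner 0.0095 0.02 [262.9256 224.079 ]
190 ++++++ooooooo####o#oooooooooo####oooooooooooooooooooooooo###
191 ..++.++++++o###########oooooooooooooooooooooooooooooooooo###
192 +++..++++++oo#############oo+oooooooooooooooooo###ooooooo###
193 +++++++++++o##############oooooooooooooooooooooooooo########
194 ++++++++++oo##############ooooo#######oooooooooooooo########
195 ooooooo+oooo##############oooo###########ooooo++oooooo######
196 o+++ooo+oooo###############oooo#############oo+++++ooooooooo
197 ooooo+++++oooooo###########oooo##############oo++++++++ooooo
198 oooooooooooooooooooo#######oooo##############oooooo+++++++++
199 ooooooooooooooooooooo#####ooooo##############ooooooooooo++++
200 ###########oooooooooo##oooooooo##############oooo#oooooooooo
201 #######################oooooooo#####################oooooooo
202 #######################oooooooo
[... 2384 characters left out ...]
####################o+++++++++++..................
240 .....+oo######################o+++++++++++..................
241 .....+o#######################o+++++++++++..................
242 ....+oo#######################o+++++++++++..................
243 ....+o########################o++++++++++...................
244 ...+oo########################o+++++++++....................
245 ...+o#########################o+++++++++....................
246 ..+oo#########################o+++++++++....................
247 ..+o##########################o+++++++++....................
248 .++o##########################o++++++++.....................
249 .+oo##########################o+++++++......................
```

The pixel map shows the closed fingertips ending around row 217, above where the nominal tip would be (224–226), so they retract when closed. That explains the missing contact. I'll recentre over the cell and descend until touch.

jog_arm(
  moves=[
    [[0,0,-0.6],0,0],
    [[-0.6,-0.9,0],0,0],
    [[0,0,0.4],0,0],
    [[0,0,0.2],0,0],
    [[0,0,0.1],0,0],
    [[0,0,0.1],0,0],
    [[0,0,0],0,0],
  ],
)

```text
time_s: 34.58
tcp_pos: [0.5063, 0.3546, 0.0514]
eef_rot: [180.0, -0.0, -76.5]
contact_force: [0.0, -0.4, -0.5]
gripper_width: 0.0005
gripper_force: 0.0
```

jog_arm(
  moves=[
    [[0,0,0.08],0,0],
    [[0,0,0.08],0,0],
    [[0,0,0.08],0,0],
    [[0,0,0],0,0],
  ],
)

```text
time_s: 35.08
tcp_pos: [0.5064, 0.3547, 0.049]
eef_rot: [180.0, -0.0, -76.5]
contact_force: [-0.0, -0.2, -0.1]
gripper_width: 0.0003
gripper_force: 0.0
```

jog_arm(
  moves=[
    [[0,0,0.08],0,0],
    [[0,0,0.08],0,0],
    [[0,0,0.08],0,0],
    [[0,0,0],0,0],
  ],
)

```text
time_s: 35.58
tcp_pos: [0.5064, 0.3546, 0.0465]
eef_rot: [180.0, -0.0, -76.5]
contact_force: [-0.3, 0.4, 0.1]
gripper_width: 0.0007
gripper_force: 0.0
```

jog_arm(
  moves=[
    [[0,0,0.08],0,0],
    [[0,0,0.08],0,0],
    [[0,0,0.08],0,0],
  ],
)

```text
time_s: 35.95
tcp_pos: [0.5064, 0.3547, 0.0442]
eef_rot: [180.0, -0.0, -76.5]
contact_force: [0.2, 0.2, 0.2]
gripper_width: 0.0004
gripper_force: 0.0
```

jog_arm(
  moves=[
    [[0,0,0.08],0,0],
    [[0,0,0.08],0,0],
    [[0,0,0.08],0,0],
  ],
)

```text
time_s: 36.33
tcp_pos: [0.5064, 0.3547, 0.0418]
eef_rot: [180.0, -0.0, -76.5]
contact_force: [-0.6, 0.1, 1.0]
gripper_width: 0.0003
gripper_force: 0.0
```

```bash
python3 - <<'E'
from fit import *
q=capture("side");t=get_state()["tcp_pos"];print(t,get_state()["contact_force"])
u=np.r_[-.233,.972,0];l=np.r_[.972,.233,0]
print("tip now",proj(q,t+u*.0095+l*.01),proj(q,t+u*.0095-l*.01))
T=np.r_[.4995,.3835,.0275];print("tip.png right finger tip pred",proj(q,T+u*.0095-l*.022),"seen ~",(225+340/7,165+515/7))
H=hsv(q).astype(int)
for y in range(196,240):
    print(y,"".join("B" if abs(h-108)<14 and sa>110 else "R" if (h<8 or h>172) and sa>130 else "#" if v<60 else "." if v>175 else "+" if v>115 else "o" for h,sa,v in H[y,250:290]))
E
```

```text
[0.5063 0.3546 0.0417] [ 0.0853 -0.2052  0.0053]
tip now [262.6131 229.964 ] [271.4044 231.8961]
tip.png right finger tip pred [272.6068 247.334 ] seen ~ (273.57142857142856, 238.57142857142856)
196 ###oooooooooooo##ooooooooooooooooooooooo
197 #########ooooooooooooooooooooooooooooooo
198 ##########ooo+ooooooooooooooooooo#oooooo
199 ##########ooooooo##oooooooooooooooooo###
200 ##########ooooo#########ooooooooooooo###
201 ###########oooo###########ooooo+oooooooo
202 ############ooo##############oooo+++oooo
203 ############oooo#############ooooo++++++
204 ###########ooooo#############oooooooo+++
205 ########oooooooo#############ooooooooooo
206 ########oooooooo##############ooo##ooooo
207 ########oooooooo####oo##############oooo
208 ########ooooooooo##oooooooo##########ooo
209 ########ooooooooo#ooooooooooo#######oooo
210 ########ooooooooo#ooooooooooo######ooooo
211 #########oooooooo#ooooooooooo#####oooooo
212 #########oooooooo##ooooooooooo##o#oooooo
213 #########oooo++oo##ooooooooo+oo####ooooo
214 #########oooo+++o##oooooooo+R+oooooooooo
215 ##########ooo+++o##oooooooo++++++ooooooo
216 #
[... 374 characters left out ...]
BBBBBB++ooooo++++........
225 #####o+...++++BBBBBBBBBoooooo+++++++++..
226 ####o+....++++BBBBBBBBBoooooo+++++++++..
227 oo##o+...++++BBBBBBBBBooooooo+++++++++..
228 ++oo+....++++BBBBBBBBBoooooo+++++++++...
229 ..+++...++++BBBBBBBBBBoooo++++++++++....
230 ........++++BBBBBBBBBBooo+++++++++++....
231 .......++++BBBBBBBBBBoooooo+++++++++....
232 .......++++BBBBBBBBBBoooooo+++++++++....
233 ++....++++BBBBBBBBBBooo++++++++++++.....
234 o+++++++++BBBBBBBBBBoo++++++++++++......
235 ooooooooooBBBBBBBBBooo++++++++++++......
236 ###oooooooooBBBBBBBoo+++++++++++++......
237 #########oooooooooooo+++++++++++++......
238 ##############ooooooo++++++++++++.......
239 ####################o+++++++++++........
```

jog_arm(
  moves=[
    [[0,0,0.08],0,0],
    [[0,0,0.06],0,0],
    [[0,0,0],0,0],
  ],
)

```text
time_s: 36.75
tcp_pos: [0.5064, 0.3547, 0.0404]
eef_rot: [180.0, -0.0, -76.5]
contact_force: [-0.8, -0.4, -0.2]
gripper_width: 0.0003
gripper_force: 0.0
```

jog_arm(
  moves=[
    [[0,0,0.06],0,0],
    [[0,0,0.06],0,0],
    [[0,0,0],0,0],
  ],
)

```text
time_s: 37.12
tcp_pos: [0.5064, 0.3547, 0.0392]
eef_rot: [180.0, -0.0, -76.5]
contact_force: [0.3, 0.2, -0.7]
gripper_width: 0.0007
gripper_force: 0.0
```

jog_arm(
  moves=[
    [[0,0,0.06],0,0],
    [[0,0,0.06],0,0],
    [[0,0,0],0,0],
  ],
)

```text
time_s: 37.5
tcp_pos: [0.5064, 0.3547, 0.038]
eef_rot: [180.0, -0.0, -76.5]
contact_force: [0.3, -0.8, -1.0]
gripper_width: 0.0002
gripper_force: 0.0
```

jog_arm(
  moves=[
    [[0,0,0.1],0,0],
    [[0,0,0.1],0,0],
  ],
)

```text
time_s: 37.75
tcp_pos: [0.5071, 0.3549, 0.0369]
eef_rot: [-179.9, 0.0, -76.4]
contact_force: [0.0, -1.5, 8.6]
gripper_width: 0.0005
gripper_force: 3.9
```

jog_arm(
  moves=[
    [[0,0,0.1],0,0],
    [[0,0,0.1],0,0],
  ],
)

```text
time_s: 38.0
tcp_pos: [0.5074, 0.355, 0.0365]
eef_rot: [-179.9, 0.0, -76.4]
contact_force: [-5.6, -3.6, 23.4]
gripper_width: 0.0006
gripper_force: 11.4
```

```bash
python3 - <<'E'
from fit import *
q=capture("side");t=get_state()["tcp_pos"];print(t,get_state()["contact_force"])
H=hsv(q).astype(int)
for y in range(212,240):
    print(y,"".join("B" if abs(h-108)<14 and sa>110 else "R" if (h<8 or h>172) and sa>130 else "#" if v<60 else "." if v>175 else "+" if v>115 else "o" for h,sa,v in H[y,250:290]))
# best-fit of cell model to blue pixels: vary height, u
M=((abs(H[...,0]-108)<14)&(H[...,1]>110)).astype(np.uint8)
u=np.r_[-.233,.972,0];l=np.r_[.972,.233,0];B=np.r_[.502,.3726,0]
print([ (z,proj(q,B-u*.0+[0,0,z]-l*.013),proj(q,B+[0,0,z]+l*.013)) for z in(.035,.045)])
E
```

```text
[0.5074 0.355  0.0366] [-4.2638 -3.8291 17.4486]
212 ########oooooooo##oooooooooooo####oooooo
213 ########oooooooo##ooooooooo++oo##ooooooo
214 #########oooo++oo#oooooooo++R+oooooooooo
215 #########oooo++oo#oooooooo++R++++ooooooo
216 #########oooo++oo##oooooooo+++...+++++oo
217 #########oooo++oo#ooo+oooooo++........++
218 #########ooooo+oo#oo++oooooo++.........+
219 ########o++oooooo#oooooooooo++..........
220 #######o++++ooooo#oooooooooo++..........
221 #######o+.++ooooo#oooooooooo++..........
222 ######o+...+ooooo#oooooooooo++..........
223 ######o+...+oooooooooooooooo++..........
224 #####o+....++++ooooooooooooo++++........
225 #####o+...++++BBBBB++oooooooo+++++++++..
226 ####o+....++++BBBBBBB+ooooooo+++++++++..
227 oo##o+...++++BBBBBBBBBooooooo+++++++++..
228 ++oo+....++++BBBBBBBBBooooo++++++++++...
229 ..+++...++++BBBBBBBBBBoooo++++++++++....
230 ........++++BBBBBBBBBoooo+++++++++++....
231 .......++++BBBBBBBBBBoooooo+++++++++....
232 .......++++BBBBBBBBBBoooooo+++++++++....
233 ++....++++BBBBBBBBBBooo++++++++++++.....
234 o+++++++++BBBBBBBBBBoo++++++++++++......
235 ooooooooooBBBBBBBBBooo++++++++++++......
236 ##oooooooooooBBBBBBoo+++++++++++++......
237 ##########ooooooooooo+++++++++++++......
238 ##############ooooooo++++++++++++.......
239 ###################oo+++++++++++........
[(0.035, array([271.505 , 237.2288]), array([260.0493, 234.6677])), (0.045, array([271.4852, 233.8956]), array([259.9428, 231.3425]))]
```

Contact: stiff, so the cell was already down there, and pressed harder than I wanted. Backing off at once, then a light touch on the flat side to compare heights.

jog_arm(
  moves=[
    [[0,0,-0.5],0,0],
    [[-1.7,0,0],0,0],
    [[-1.7,0,0],0,0],
    [[0,0,0.1],0,0],
    [[0,0,0],0,0],
  ],
)

```text
time_s: 38.67
tcp_pos: [0.4979, 0.3879, 0.0374]
eef_rot: [179.9, -0.0, -76.4]
contact_force: [-0.3, -0.1, 0.2]
gripper_width: 0.0003
gripper_force: 0.0
```

jog_arm(
  moves=[
    [[0,0,0.1],0,0],
    [[0,0,0],0,0],
  ],
)

```text
time_s: 38.92
tcp_pos: [0.4985, 0.3875, 0.037]
eef_rot: [180.0, -0.0, -76.5]
contact_force: [-0.5, 0.5, -0.2]
gripper_width: 0.0006
gripper_force: 0.0
```

jog_arm(
  moves=[
    [[0,0,0.05],0,0],
    [[0,0,0],0,0],
  ],
)

```text
time_s: 39.17
tcp_pos: [0.4986, 0.3876, 0.0369]
eef_rot: [-180.0, -0.0, -76.5]
contact_force: [-1.1, -1.4, 4.0]
gripper_width: 0.0006
gripper_force: 1.8
```

Contact height is 36.9 mm here against about 37 mm on the nub side, so the cell is level and down. Retreating.

jog_arm(
  moves=[
    [[0,0,-2],0,0],
    [[0,0,-4],0,0],
    [[0,0,-5],0,0],
    [[0,4,-5],0,0],
    [[0,5,-3],0,0],
    [[-3,5,0],0,0],
    [[-5,0,0],0,0],
    [[-5,0,0],0,0],
    [[0,0,0],0,0],
  ],
)

```text
time_s: 40.3
tcp_pos: [0.3317, 0.4841, 0.2244]
eef_rot: [180.0, -0.0, -76.3]
contact_force: [-0.3, -0.9, -0.4]
gripper_width: 0.0005
gripper_force: 0.0
```

```bash
python3 chk.py | grep -v exp; python3 - <<'E'
from h import *
p=capture("top")
for n in regions_of(p,"pot_a")[:2]:print("pot",ray(p,n["pixel"],.062))
E
```

```text
[0.3317 0.4841 0.2244]
side blue [260, 218, 14, 19, 161] [266.9317 227.7019]
side red [268, 211, 12, 8, 58] [273.2414 213.9828]
side red [302, 277, 8, 13, 55] [306.7091 284.6   ]
side 0.68 252 259 276 215 236
((268.5000305175781, 226.00003051757812), (11.62755298614502, 23.702320098876953), 26.56505012512207)
top blue [212, 222, 32, 17, 302] [227.3411 230.0563]
top red [243, 221, 5, 11, 36] [245.1389 225.9167]
top red [249, 220, 4, 12, 28] [250.5    225.3571]
top 0.61 391 213 248 222 238
((230.50003051757812, 229.50003051757812), (11.884245872497559, 36.1378059387207), 75.96376037597656)
pot [0.6723 0.3958 0.062 ]
pot [0.5629 0.5183 0.062 ]
```

```bash
python3 -c "from plant import *;print(close_job())"
```

```text
the job is handed in; nothing more can be done
None
```

The cell is in the charger, level in both saddles with the nub bearing on the red contact's face. The job was handed in at about 40 s with the robot clear. One caution: my seating check briefly pressed on the cell with about 23 N, over the 10 N advised, so the charger's 35 N total may have been approached.

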